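# Firmness check on a ripening cheese

### The job

Slide the white cheese carrier along its guide, away from you, until it clicks fully home against the end stop. Then take the orange firmness gauge out of its holder and hold its steel tip on the blue spot of the carrier's cheese, square to the sloping cheese face, pressing gently so that the sprung tip is pushed in about half of its 12 mm travel (about 3 N). Finish while still holding it there, with the carrier home and the other things on the table left where they are.

Things in the scene. Friction and masses are not known exactly. Their poses are not given: they have to be found in the camera images.
- station: fixed slippery aluminium guide with blue lips, 240 mm long (x), 135 mm wide (y), open at its -x end (towards the robot). Origin: centre of its underside, on the table; x runs along the guide to the blue end stop, z up. Floor 8 mm above the table, blue lips up to 24.5 mm, end stop up to 34 mm.
- station_home (a point): point on the guide's floor (40 mm along x from the station's origin) where the carrier's origin lies when fully home; axes as the station's. Over the last 40 mm of the slide two sprung brass rollers in the side walls resist with some 3 to 8 N, then snap into notches in the carrier's edges and hold it.
- carrier: white loose carrier plate in the guide, 140 mm long (x), 100 mm wide (y, 1.5 mm play each side), 10 mm thick, carrying a cheese on a sloping cradle; about 0.55 kg together. Origin: centre of the plate's underside; x along the guide towards the end stop, z up. Starts 60 to 85 mm short of home.
- carrier_tab (a point): top centre of the carrier's blue upright grip tab: 55 mm from the carrier's origin towards -x, 58 mm above it. The tab is 24 mm long (x), 16 mm wide (y), 48 mm tall; pinch it across its width from above, or push it. Axes as the carrier's.
- cheese: the cheese to test: pale wheel 84 mm across, 38 mm high, held firmly on the carrier's cradle. Origin: centre of its underside; z out of its top face, leaning 0.35 rad (20 degrees) from vertical towards the tab. Which way round it lies (x) varies. Its high rear edge is 95 mm above the table.
- spot (a point): centre of the blue spot (14 mm across) on the cheese's top face, 20 mm from the face's centre, in a direction that varies; it moves with the carrier. z points out of the face, square to it (0.35 rad from vertical)
- holder: fixed grey block, 80 x 80 x 55 mm, with a 23 mm hole straight down its middle in which the gauge stands; origin: centre of its underside
- gauge: orange firmness gauge standing upright in the holder, about 0.24 kg. Grip block 36 mm (x) by 30 mm (y) by 70 mm tall; a round dial, 34 mm across, sticks out 8 mm on its -x side, 45 mm up. Origin: centre of the block's underside, which rests on the holder's top, 55 mm above the table; z up along the tool. Pinch it across y, about 40 mm above the origin.
- gauge_tip (a point): round end (5 mm radius) of the gauge's sprung plunger, on the gauge's axis, 48 mm below the gauge's origin when not pressed in. Above it a steel nose, 19 mm across, reaches 28 mm below the origin.
- plunger (a joint): how far the plunger is pushed into the gauge, m: 0 free, 0.012 bottomed out; spring of 500 N/m (3 N at 0.006)
- cheese_plain: pale loose cheese wheel, 72 mm across, 32 mm high, on the table beside the station; a bystander: leave it alone. Origin: centre of its underside
- jar: small closed jar with a green lid, 52 mm across, 70 mm high, on the table beside the gauge holder; a bystander: leave it alone. Origin: centre of its underside
- brush: hand brush lying on the table on the right; a bystander: leave it alone
- cheese_gold: golden loose cheese wheel, 72 mm across, 34 mm high, towards the side of the table; a bystander: leave it alone. Origin: centre of its underside
- cheese_herb: greyish loose cheese wheel, 72 mm across, 34 mm high, towards the side of the table; a bystander: leave it alone. Origin: centre of its underside
- pot: small open steel bowl, 90 mm across, 60 mm high; a bystander: leave it alone. Origin: centre of its underside

How it is judged:
On the way, in this order (a step that is already met when the one before it is completed fails the run):
1. the carrier is fully home, held by the detent (distance between carrier and station_home below 0.004 m), for 0.2 s.
2. then the gauge is lifted out of its holder in the fingers (z of gauge in the frame of holder above 0.09 m and contact force between the fingers and gauge above 1 N), for 0.2 s.
At the end, for the whole second after the job is handed in: Carrier within 4 mm of station_home and not touched by the fingers; gauge gripped, at rest, its axis within 0.12 rad of square to the cheese face, its tip within 8 mm of the spot's centre, plunger pushed in 3 to 9 mm, pressing on the cheese with 1 to 6 N (distance between carrier and station_home below 0.004 m and angle between the z axis of gauge and the z axis of spot, either way round below 0.12 rad and distance between gauge_tip and spot below 0.008 m and value of joint plunger between 0.003 and 0.009 m and contact force between gauge and carrier between 1 and 6 N and contact force between the fingers and gauge above 1 N and contact force between the fingers and carrier below 0.5 N and linear speed of gauge below 0.02 m/s); the arm keeps its last pose, push and grip.
It fails at once if the gauge is jabbed into the cheese or carrier with more than 15 N (contact force between gauge and carrier above 15 N).
It fails at once if a bystander is moved by more than 40 mm (distance of any of cheese_plain, jar, brush, cheese_gold, cheese_herb, pot from where it was at the start of the episode above 0.04 m).
It also fails if it takes over 51 s, if anything falls off the work surface, if the arm or the gripper's body presses on something with over 40 N, if the wrist force passes 120 N, or if a joint passes its speed limit or range.

### The arm

A 7-joint arm with a two-finger parallel gripper is mounted at the origin on the work surface. World frame = base frame: x ahead of the robot, y to its left, z up, the work surface at z = 0. Lengths are in m, angles in rad, forces in N, time in s.
With the tool pointing down it reaches from about 0.425 to 0.875 m from the base axis. Payload 9.9 kg.
Tool frame: the origin (TCP) lies midway between the tips of the shut fingers; the grasp point (between the pads) lies 19 mm behind it (manip.hold_point_z is the z of the grasp point in the tool frame, in m); z points along the fingers, y is the direction in which the jaws open and shut (so a half turn about z gives the same grasp; the last joint's range is limited). The gripper opens to 85 mm and grips with 20 to 120 N. Pads are 22 mm wide; open, the fingers measure 114 mm over their backs; the gripper's body (76 mm by 85 mm) begins 54 mm behind the grasp point. The pads swing forward as they close: fully open they stand 13 mm farther back than shut.
Start: joints at [-1.2, 0.576, 0.025, 1.437, -0.015, 1.129, -0.057], TCP at [0.297, 0.606, 0.231] pointing down, gripper open.
Joint ranges: [-2.76, 2.76], [-0.34, 2.15], [-1.52, 1.57], [0.19, 2.46], [-1.09, 4.23], [0.17, 1.99], [-2.82, 2.82]. Speed limits (rad/s): [2.22, 2.22, 3.01, 3.01, 3.14, 3.14, 3.14].

### API

Orientations are given as a 3x3 rotation matrix whose columns are the frame's x, y, z axes.
In Python, from station import manip, status, optics, job gives the robot as it stands. Calls block until the motion is done:
- manip.move_to(position, orientation): joint-space move of the TCP to a pose.
- manip.movel(position, attitude=None, speed=0.15, guard=None): straight line of the TCP; attitude=None keeps the orientation; speed is the mean speed in m/s. With guard (N) it stops when the force on the tool has changed by that much, and returns True; else False.
- manip.movej(angles): joint-space move.
- manip.command_gripper(opening): opening from 0.0 (shut) to 1.0 (fully open); the grip force is fixed at half the most; returns when the fingers have stopped.
- manip.pause(seconds).
- manip.solve_ik(position, orientation): joint angles nearest the present ones, or None.
- status.observe(): the state.
- optics.capture(name): name is "scene" or "top" or "wrist"; returns the picture (400x640x3 uint8, red, green, blue); there is no depth.
- optics.camera_model(name): a dict with "fovy" (degrees; the focal length in pixels is half the picture's height over the tangent of half this angle, whatever the lens; pixels are square), "cx", "cy" (the principal point, pixels), "pose" (4x4, takes a point from camera to world coordinates). Camera axes: x right, y down, z forward; pixel columns grow to the right and rows downward; lengths in m; the calibration is good to about 2 mm. A picture is of the moment at which its call begins: read the wrist's pose just before it. camera_model takes no time and is no camera call; for the wrist camera it gives the pose at the moment of the call.
A pose or a line that the arm cannot do raises manip.IKError and nothing moves.
- job.hand_in(): hands the job in, once; it reports no verdict.
The state is a dict: "clock": time; "joint_positions": joint angles; "joint_velocities": joint speeds; "joint_torque": joint torques, N m; "ee_pos": TCP position; "orientation": TCP orientation; "contact_force": force on the tool from outside, world axes, zero at the start; "ft_torque": the same for the moment, N m; "gripper_width": opening from 0.0 (shut) to 1.0 (fully open).
Only numpy, scipy, OpenCV 4.12 (cv2) and the standard library are available. Lean on these libraries where they do the work, as an engineer would, in place of code of your own. Each camera call takes 0.05 s, during which the arm holds its last target. There are 200 camera calls.

## Working session

There is one attempt and no reset: what is moved stays moved. The work goes in short steps, each a Python script; the robot and the scene stay as the last script left them, time stands still between calls to the robot, and variables do not carry over. Pictures are saved under pics/ and viewed, about 8 in all and at most 12, crops included, and the job is handed in when it is done.

```bash
ls; mkdir -p pics; python3 - <<'E'
from station import manip, status, optics, job
import cv2, numpy as np
for n in ("scene","top"):
    im=optics.capture(n); cv2.imwrite(f"pics/{n}0.png",im[:,:,::-1])
    m=optics.camera_model(n); print(n,m["fovy"],m["cx"],m["cy"]); print(np.round(m["pose"],3))
s=status.observe(); print(s["clock"],s["ee_pos"],s["gripper_width"],manip.hold_point_z); print(np.round(s["orientation"],3))
E
```

```text
pics
scene 52.77702565209707 320.6813574178876 204.44785997472914
[[-0.754  0.54  -0.373  0.996]
 [ 0.656  0.63  -0.415  0.526]
 [ 0.011 -0.558 -0.83   1.127]
 [ 0.     0.     0.     1.   ]]
top 49.4198448370123 317.8914126829555 198.5558160659884
[[ 0.008 -0.99   0.143  0.352]
 [-1.    -0.01  -0.012  0.011]
 [ 0.013 -0.143 -0.99   1.23 ]
 [ 0.     0.     0.     1.   ]]
0.1 [0.29632529 0.60604555 0.23052057] 0.9995012046167115 -0.0187
[[-0.898  0.439 -0.001]
 [ 0.439  0.898 -0.001]
 [-0.    -0.001 -1.   ]]
```

View pics/top0.png

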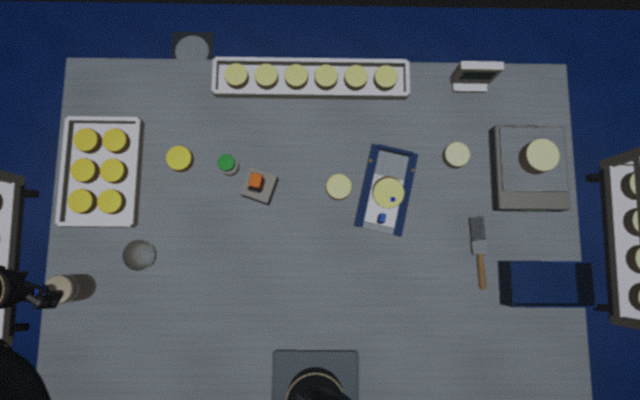

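View pics/scene0.png

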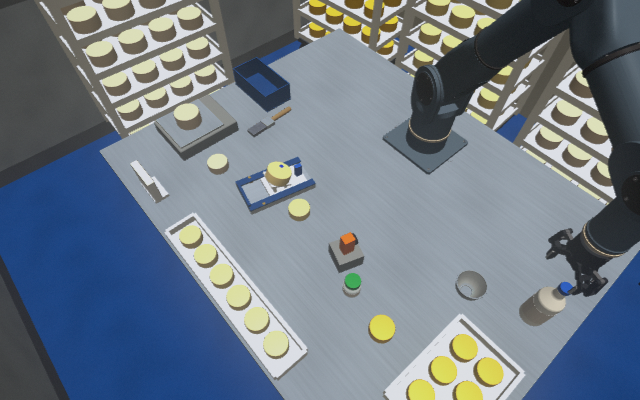

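```bash
python3 - <<'E'
import cv2
a=cv2.imread("pics/top0.png")[138:243,232:426]; cv2.imwrite("pics/c1.png",cv2.convertScaleAbs(cv2.resize(a,None,fx=4,fy=4,interpolation=cv2.INTER_CUBIC),alpha=1.4))
a=cv2.imread("pics/scene0.png")[148:283,228:388]; cv2.imwrite("pics/c2.png",cv2.convertScaleAbs(cv2.resize(a,None,fx=4,fy=4,interpolation=cv2.INTER_CUBIC),alpha=1.4))
E
```

```text
(no output)
```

View pics/c1.png

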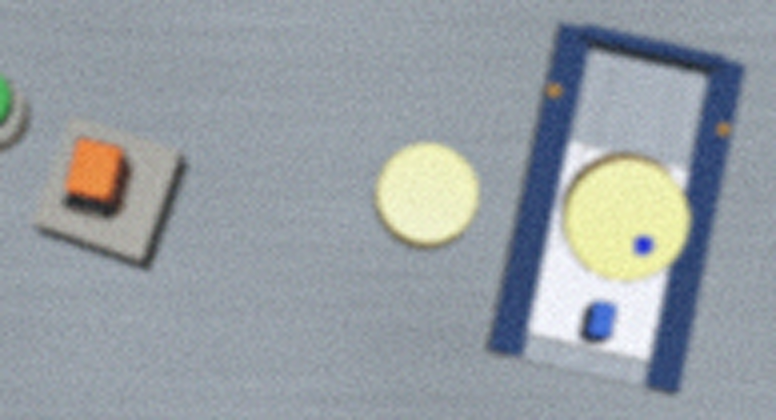

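View pics/c2.png

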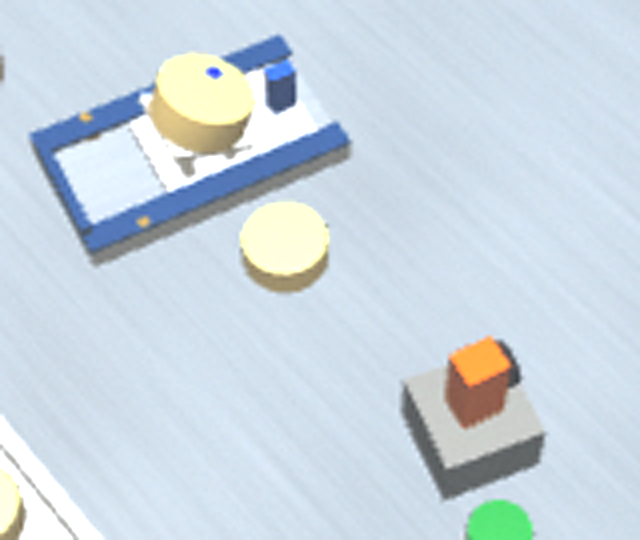

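```bash
cat > h.py <<'E'
import numpy as np
def ray(m,u,v):
    f=200/np.tan(np.radians(m["fovy"]/2)); P=m["pose"]
    d=P[:3,:3]@np.array([(u-m["cx"])/f,(v-m["cy"])/f,1.]); return P[:3,3],d/np.linalg.norm(d)
def onz(m,uv,z):
    o,d=ray(m,*uv); return o+d*(z-o[2])/d[2]
def tri(ms,uvs):
    A=0;b=0;R=[ray(m,*uv) for m,uv in zip(ms,uvs)]
    for o,d in R:
        Q=np.eye(3)-np.outer(d,d); A=A+Q;b=b+Q@o
    p=np.linalg.solve(A,b); return p,[np.linalg.norm((np.eye(3)-np.outer(d,d))@(p-o)) for o,d in R]
def proj(m,p):
    f=200/np.tan(np.radians(m["fovy"]/2)); P=m["pose"]; q=P[:3,:3].T@(np.asarray(p)-P[:3,3]); return np.array([m["cx"]+f*q[0]/q[2],m["cy"]+f*q[1]/q[2]])
E
python3 - <<'E'
from station import optics
from h import *
np.set_printoptions(precision=4,suppress=True)
T=optics.camera_model("top");S=optics.camera_model("scene")
t=lambda x,y:(x/4+232-.375,y/4+138-.375); s=lambda x,y:(x/4+228-.375,y/4+148-.375)
for n,a,b in [("tab",(602,318),(281,72)),("spot",(644,245),(214,73)),("gaugetop",(98,168),(479,361)),
 ("nearL",(488,350),(348,138)),("nearR",(680,391),(283,40)),("farR",(744,65),(33,135)),("farL",(560,24),(92,247)),
 ("rollL",(554,91),(143,222)),("rollR",(723,130),(86,118))]:
    p,e=tri([T,S],[t(*a),s(*b)]); print(n,p,np.round(e,4))
for n,a in [("hold1",(75,122)),("hold2",(187,155)),("hold3",(148,262)),("hold4",(37,226))]: print(n,onz(T,t(*a),.055))
for n,a in [("g1",(77,140)),("g2",(125,147)),("g3",(117,200)),("g4",(68,195))]: print(n,onz(T,t(*a),.125))
for n,a in [("g1",(449,358)),("g2",(492,338)),("g3",(511,362)),("g4",(465,384)),("h1",(402,380)),("h3",(543,432)),("h4",(448,465))]: print("S",n,onz(S,s(*a),.125 if n[0]=="g" else .055))
for n,a in [("nearL",(488,350)),("nearR",(680,391)),("farR",(744,65)),("farL",(560,24))]: print(n,onz(T,t(*a),.0245))
E
```

```text
tab [ 0.4716 -0.1771  0.063 ] [0.0005 0.0005]
spot [ 0.5204 -0.2046  0.0745] [0.0001 0.0001]
gaugetop [0.5603 0.1582 0.12  ] [0.0005 0.0005]
nearL [ 0.4542 -0.1056  0.026 ] [0.0024 0.0024]
nearR [ 0.4246 -0.2372  0.016 ] [0.0023 0.0023]
farR [ 0.6576 -0.2869  0.0241] [0.0009 0.0009]
farL [ 0.6863 -0.1564  0.0282] [0.0009 0.0009]
rollL [ 0.6386 -0.1524  0.0231] [0.0009 0.0009]
rollR [ 0.6114 -0.2722  0.0227] [0.0005 0.0005]
hold1 [0.6048 0.1832 0.055 ]
hold2 [0.5825 0.1056 0.055 ]
hold3 [0.5081 0.1306 0.055 ]
hold4 [0.5321 0.2068 0.055 ]
g1 [0.5779 0.1712 0.125 ]
g2 [0.5736 0.1401 0.125 ]
g3 [0.5389 0.1444 0.125 ]
g4 [0.5418 0.1759 0.125 ]
S g1 [0.5767 0.1447 0.125 ]
S g2 [0.5423 0.1527 0.125 ]
S g3 [0.5455 0.1758 0.125 ]
S g4 [0.5823 0.1675 0.125 ]
S h1 [0.5872 0.109  0.055 ]
S h3 [0.537  0.2095 0.055 ]
S h4 [0.6084 0.1834 0.055 ]
nearL [ 0.4528 -0.1039  0.0245]
nearR [ 0.4255 -0.2373  0.0245]
farR [ 0.6582 -0.2875  0.0245]
farL [ 0.6867 -0.1563  0.0245]
```

```bash
cat >> h.py <<'E'
from scipy.spatial.transform import Rotation as Rn
YAW=np.radians(-12.4); SX=np.array([np.cos(YAW),np.sin(YAW),0]); SY=np.array([-SX[1],SX[0],0])
C=np.array([.5558,-.1963,0]); HOME=C+.04*SX+[0,0,.008]; TABH=HOME-.055*SX+[0,0,.058]
def frame(z,x):
    z=z/np.linalg.norm(z); x=x-z*(x@z); x/=np.linalg.norm(x); return np.column_stack([x,np.cross(z,x),z])
E
python3 - <<'E'
from station import manip,status
from h import *
np.set_printoptions(precision=3,suppress=True)
tab=np.array([.4716,-.1771,0])
for tilt in (0,5,10):
  for sg in (1,-1):
    a=np.radians(tilt); R=frame(np.sin(a)*SX-[0,0,np.cos(a)],sg*SX)
    for p in (tab-.045*SX+[0,0,.2],tab-.045*SX+[0,0,.026],TABH*[1,1,0]-.015*SX+[0,0,.026]):
        print(tilt,sg,manip.solve_ik(p,R))
E
```

```text
0 1 [-0.508  0.586  1.246  2.049 -0.672  1.    -0.702]
0 1 [ 0.059  0.617  0.316  2.219 -0.514  0.374 -0.984]
0 1 [-0.018  0.724  0.446  1.966 -0.554  0.574 -0.983]
0 -1 [-0.081  0.325  0.47   2.038 -0.199  0.821  1.858]
0 -1 [ 0.267  0.587  0.006  2.212 -0.01   0.343  1.636]
0 -1 [ 0.241  0.67   0.033  1.956 -0.041  0.516  1.657]
5 1 [-0.356  0.354  0.858  2.115 -0.428  0.748 -1.018]
5 1 [ 0.214  0.573  0.089  2.292 -0.278  0.199 -1.23 ]
5 1 [ 0.078  0.669  0.287  2.044 -0.485  0.403 -1.046]
5 -1 [-0.133  0.287  0.529  2.11  -0.242  0.71   1.905]
5 -1 [ 0.4    0.569 -0.18   2.285  0.429  0.227  1.191]
5 -1 [ 0.282  0.643 -0.026  2.037  0.032  0.375  1.587]
10 1 [-0.414  0.323  0.922  2.188 -0.511  0.642 -0.931]
10 1 [ 0.515  0.569 -0.337  2.361  1.242  0.185 -2.765]
10 1 [ 0.185  0.633  0.124  2.122 -0.376  0.232 -1.149]
10 -1 [-0.183  0.252  0.584  2.182 -0.298  0.594  1.963]
10 -1 [ 0.572  0.578 -0.42   2.359  1.283  0.231  0.332]
10 -1 [ 0.44   0.631 -0.254  2.113  0.553  0.276  1.078]
```

```bash
python3 - <<'E'
from station import manip,status,optics
from h import *
import cv2
np.set_printoptions(precision=4,suppress=True)
tab=np.array([.4716,-.1771,0]); R=frame(np.array([0,0,-1.]),-SX)
manip.move_to(tab-.045*SX+[0,0,.2],R); manip.command_gripper(0.0); print(status.observe()["clock"])
manip.movel(tab-.045*SX+[0,0,.027],speed=.15)
end=TABH*[1,1,0]+[0,0,.027]
g=manip.movel(end-.014*SX,speed=.07,guard=25)
s=status.observe(); p=s["ee_pos"]; print(g,s["clock"],p,(p-TABH)@SX,(p-TABH)@SY,s["contact_force"],s["gripper_width"])
cv2.imwrite("pics/top1.png",optics.capture("top")[:,:,::-1]); cv2.imwrite("pics/sc1.png",optics.capture("scene")[:,:,::-1])
a=cv2.imread("pics/top1.png")[138:243,342:426]; b=cv2.imread("pics/sc1.png")[148:233,228:328]
f=lambda a:cv2.convertScaleAbs(cv2.resize(a,None,fx=4,fy=4,interpolation=cv2.INTER_CUBIC),alpha=1.4)
a,b=f(a),f(b); b=np.vstack([b,np.zeros((len(a)-len(b),b.shape[1],3),np.uint8)]); cv2.imwrite("pics/c3.png",np.hstack([a,b]))
E
```

```text
3.6333
True 6.1833 [ 0.5198 -0.1883  0.0269] -0.02185807209353553 0.00011337241116084976 [-2.0778  1.567   6.5227] -0.0012686911093740913
```

View pics/c3.png

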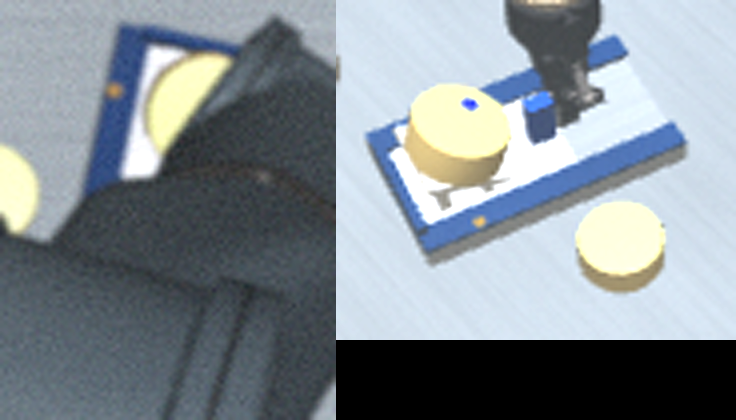

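```bash
python3 - <<'E'
from station import manip,status,optics
from h import *
import cv2
np.set_printoptions(precision=4,suppress=True)
p=status.observe()["ee_pos"]
g=manip.movel(p+.006*SX,speed=.02,guard=20)
s=status.observe(); q=s["ee_pos"]; print(g,s["clock"],(q-TABH)@SX,s["contact_force"])
manip.movel(q-.02*SX,speed=.1); manip.movel(q-.03*SX+[0,0,.22],speed=.25)
s=status.observe();print(s["clock"],s["ee_pos"],s["contact_force"])
m=optics.camera_model("wrist"); cv2.imwrite("pics/w1.png",optics.capture("wrist")[:,:,::-1]); np.save("w1.npy",m,allow_pickle=True); print(m)
E
```

```text
True 6.5583 -0.022070938431036146 [-2.3319  0.7546  7.4748]
7.9333 [ 0.49   -0.1815  0.2459] [-0.8819  0.5357 -0.2398]
{'fovy': 67.07255413989458, 'cx': 323.9946125028123, 'cy': 194.37763951891083, 'pose': array([[ 0.2165,  0.9439,  0.2495,  0.4243],
       [ 0.9763, -0.2098, -0.0535, -0.169 ],
       [ 0.0019,  0.2552, -0.9669,  0.3897],
       [ 0.    ,  0.    ,  0.    ,  1.    ]])}
```

View pics/w1.png

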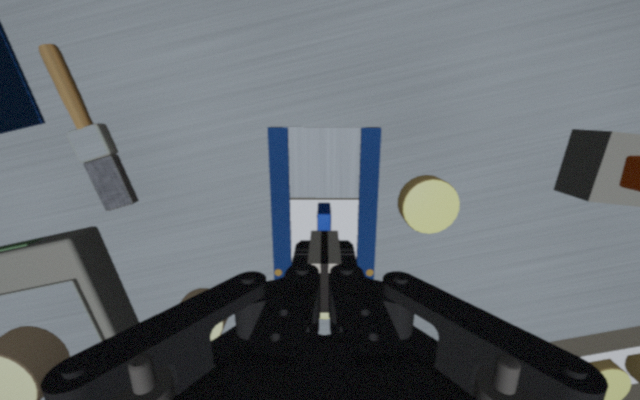

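```bash
python3 - <<'E'
from station import manip,status,optics
from h import *
import cv2
np.set_printoptions(precision=4,suppress=True)
m=np.load("w1.npy",allow_pickle=True).item()
for uv,z in [((290,198.5),.018),((359,198.5),.018),((268,127.5),.0245),((381,127.5),.0245),((278,272.5),.0245),((370,272.5),.0245),((324,206),.066)]:
    p=onz(m,uv,z); print(uv,p,"carrier-home frame",(p-HOME)@SX,(p-HOME)@SY)
G=np.array([.560,.158,0])
y=np.radians(-10); gx=np.array([np.cos(y),np.sin(y),0]); R=frame(np.array([0,0,-1.]),-gx)
for p in (G+[0,0,.26],G+[-.04,0,.24]): print(manip.solve_ik(p,R))
manip.move_to(G+[-.04,0,.25],R); manip.command_gripper(1.0)
s=status.observe();print(s["clock"],s["ee_pos"],s["joint_positions"])
m=optics.camera_model("wrist"); cv2.imwrite("pics/w2.png",optics.capture("wrist")[:,:,::-1]); np.save("w2.npy",m,allow_pickle=True)
for n in ("top","scene"):
    im=optics.capture(n); cv2.imwrite(f"pics/{n}2.png",im[:,:,::-1])
a=cv2.imread("pics/top2.png")[138:243,342:426]; b=cv2.imread("pics/scene2.png")[148:233,228:328]
f=lambda a:cv2.convertScaleAbs(cv2.resize(a,None,fx=4,fy=4,interpolation=cv2.INTER_CUBIC),alpha=1.4)
a,b=f(a),f(b); b=np.vstack([b,np.zeros((len(a)-len(b),b.shape[1],3),np.uint8)]); cv2.imwrite("pics/c4.png",np.hstack([a,b]))
E
```

```text
(290, 198.5) [ 0.5162 -0.2332  0.018 ] carrier-home frame -0.07079634321390037 -0.04454683088857604
(359, 198.5) [ 0.5353 -0.1471  0.018 ] carrier-home frame -0.07059241512863379 0.04368244818954254
(268, 127.5) [ 0.4244 -0.2362  0.0245] carrier-home frame -0.1597846028755861 -0.06713922282183735
(381, 127.5) [ 0.4533 -0.1057  0.0245] carrier-home frame -0.15953563395908144 0.06649772762045363
(278, 272.5) [ 0.6111 -0.273   0.0245] carrier-home frame 0.030518921528635484 -0.06305972920082192
(370, 272.5) [ 0.638  -0.1524  0.0245] carrier-home frame 0.030870245462744382 0.06054999527328282
(324, 206) [ 0.521  -0.1898  0.066 ] carrier-home frame -0.07534073570527383 -0.0011640894603360992
[-0.6405  0.4411  0.4346  1.6596 -0.2046  1.0862  1.2496]
[-0.6792  0.3996  0.4312  1.7848 -0.1946  0.9992  1.2242]
10.05 [0.52  0.158 0.25 ] [-0.6839  0.3902  0.4366  1.7699 -0.1896  1.023   1.2195]
```

View pics/w2.png

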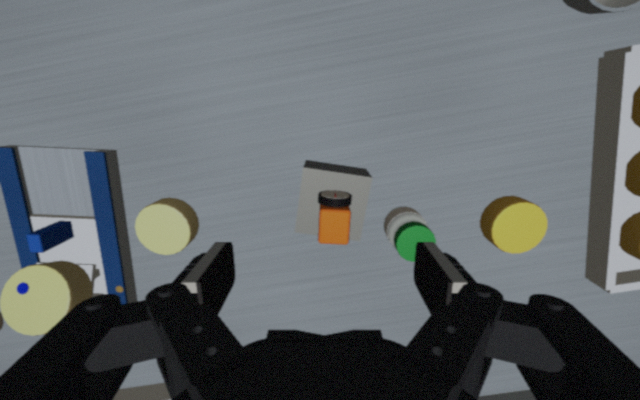

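View pics/c4.png

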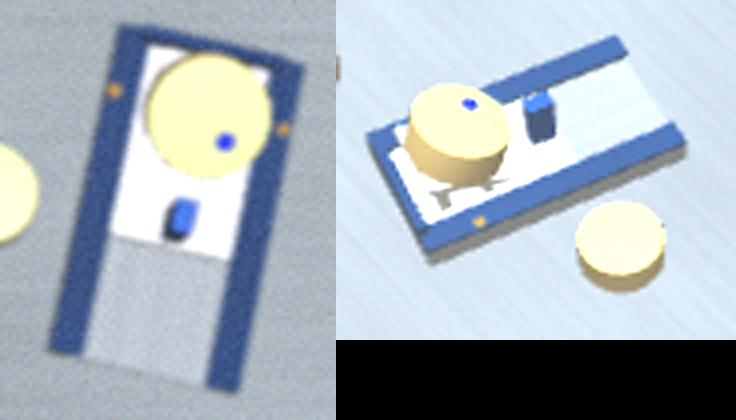

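```bash
python3 - <<'E'
from station import manip,status,optics
from h import *
np.set_printoptions(precision=4,suppress=True)
T=optics.camera_model("top");S=optics.camera_model("scene");W=np.load("w2.npy",allow_pickle=True).item()
t=lambda x,y:(x/4+342-.375,y/4+138-.375); s=lambda x,y:(x/4+228-.375,y/4+148-.375)
tr=lambda n,*a:print(n,*tri(*a))
tr("spot TS",[T,S],[t(226,142),s(133,104)]); tr("spot TSW",[T,S,W],[t(226,142),s(133,104),(22.5,288)])
p,_=tri([T,S],[t(226,142),s(133,104)]); print("spot in home frame",(p-HOME)@SX,(p-HOME)@SY,p[2])
for n,m,uv in (("T",T,t(209,117)),): 
    q=onz(m,uv,.0806); print("cheese ctr",q,(q-HOME)@SX,(q-HOME)@SY, "spot rel",(p-q)@SX,(p-q)@SY)
tr("tab",[T,S],[t(184,216),s(202,100)])
for uv in [(319,206),(352,206),(350,243),(318,243),(335,224.5)]: print("g",onz(W,uv,.125))
tr("gtop TW",[T,W],[(98/4+232-.375,168/4+138-.375),(335,224.5)])
print("jar",onz(W,(413,242),.07))
E
```

```text
spot TS [ 0.5916 -0.2211  0.075 ] [np.float64(0.0006214840339630507), np.float64(0.0006214840339630605)]
spot TSW [ 0.5911 -0.2214  0.0753] [np.float64(0.0008150312176193933), np.float64(0.0008942950174700918), np.float64(0.0011132606828710495)]
spot in home frame 0.00024475733746293603 -0.016543187053843767 0.07503880984373913
cheese ctr [ 0.6071 -0.2083  0.0806] 0.012675398387362001 -0.0006790066710476062 spot rel -0.012430641049899065 -0.01586418038279616
tab [ 0.5418 -0.1934  0.0662] [np.float64(0.0006861535680541918), np.float64(0.0006861535680541804)]
g [0.5356 0.1488 0.125 ]
g [0.5409 0.179  0.125 ]
g [0.5776 0.1715 0.125 ]
g [0.5722 0.1411 0.125 ]
g [0.5563 0.1604 0.125 ]
gtop TW [0.5632 0.1597 0.107 ] [np.float64(0.00020868695433799706), np.float64(0.00020868695433785462)]
jar [0.615  0.2444 0.07  ]
```

```bash
cat >> h.py <<'E'
SPOT=np.array([.5914,-.2212,.0757]); N=-np.sin(.35)*SX+np.array([0,0,np.cos(.35)])
L=.0693  # TCP to tip along the tool, as grasped
RF=frame(-N,-SX)
E
python3 - <<'E'
from station import manip,status,optics
from h import *
np.set_printoptions(precision=4,suppress=True)
G=np.array([.558,.159,0]); y=np.radians(-10); R=frame(np.array([0,0,-1.]),-np.array([np.cos(y),np.sin(y),0]))
for h in (.06,0,-.006): print(manip.solve_ik(SPOT+N*(L+h),RF))
manip.movel(G+[0,0,.16],R,speed=.2); manip.movel(G+[0,0,.0763],speed=.1,guard=10)
s=status.observe(); print(s["ee_pos"],s["contact_force"])
manip.command_gripper(0.0)
s=status.observe(); print("grip",s["clock"],s["ee_pos"],s["gripper_width"],s["contact_force"])
manip.movel(G+[0,0,.0763+.03],speed=.06); manip.movel(G+[0,0,.22],speed=.2); manip.pause(.3)
s=status.observe(); print("up",s["clock"],s["ee_pos"],s["gripper_width"],s["contact_force"],s["ft_torque"])
E
```

```text
[ 0.0087  0.3632  0.4077  2.0567 -0.4669  0.4401  2.1156]
[ 0.1737  0.4545  0.1849  2.0712 -0.4152  0.2969  2.0583]
[ 0.1865  0.4645  0.1668  2.0717 -0.407   0.2833  2.05  ]
[0.5584 0.1591 0.0769] [-0.1779 -0.2049  0.2654]
grip 12.375 [0.5582 0.1591 0.0767] 0.34441882766203563 [-0.43   -0.5881  5.7751]
up 14.0417 [0.5576 0.1589 0.2191] 0.3439392230579213 [-0.0352 -0.3029 -1.8215] [-0.0048 -0.0283  0.018 ]
```

```bash
python3 - <<'E'
from station import manip,status,optics
from h import *
import cv2
np.set_printoptions(precision=4,suppress=True)
manip.move_to(SPOT+N*(L+.06),RF); manip.movel(SPOT+N*(L+.015),speed=.08); manip.pause(.4)
s=status.observe(); print(s["clock"],s["ee_pos"]-(SPOT+N*(L+.015)),s["contact_force"],s["contact_force"]@N, "axis err",np.arccos(-s["orientation"][:,2]@N),s["joint_positions"])
W=optics.camera_model("wrist"); w=optics.capture("wrist")[:,:,::-1]; c=optics.capture("scene")[:,:,::-1]; S=optics.camera_model("scene")
cv2.imwrite("pics/w5.png",w);cv2.imwrite("pics/sc5.png",c); np.save("w5.npy",W,allow_pickle=True)
P=s["ee_pos"]+s["orientation"][:,2]*L
print("tip",P,"scene px",proj(S,P),"spot px",proj(S,SPOT),"wrist tip",proj(W,P),"spot",proj(W,SPOT))
f=lambda a,k:cv2.convertScaleAbs(cv2.resize(a,None,fx=k,fy=k,interpolation=cv2.INTER_CUBIC),alpha=1.4)
a=f(c[130:230,228:328],4); b=f(w[100:300,220:420],2); cv2.imwrite("pics/c5.png",np.hstack([a,b]))
E
```

```text
16.5417 [0.0001 0.     0.0003] [ 0.4922 -0.5094 -2.4216] -2.4771034464064385 axis err 0.00041884134356676123 [ 0.1151  0.4326  0.267   2.0698 -0.4784  0.3372  2.1214]
tip [ 0.5865 -0.22    0.0901] scene px [261.9939 170.2297] spot px [261.0549 173.5123] wrist tip [326.5618 206.6956] spot [326.3332 200.546 ]
```

View pics/c5.png

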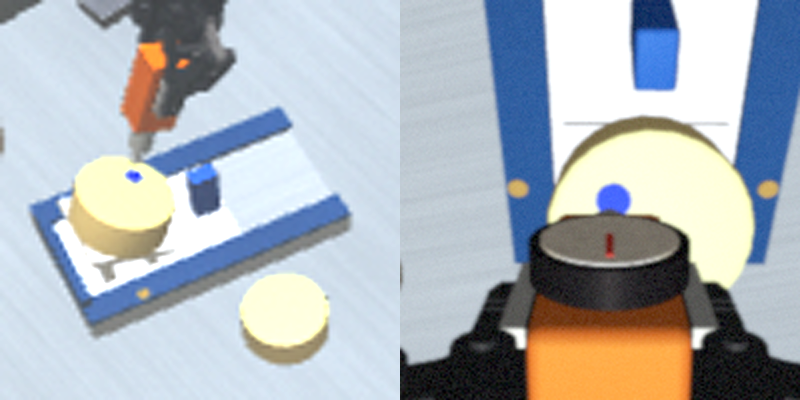

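```bash
python3 - <<'E'
from station import manip,status,optics
from h import *
import cv2
s=status.observe(); S=optics.camera_model("scene"); W=np.load("w5.npy",allow_pickle=True).item()
R=s["orientation"]; n=-R[:,2]; tip=s["ee_pos"]-n*L; o=tip+.048*n
c=cv2.imread("pics/c5.png")
for ang,col in ((0,(0,255,0)),):
  c3=lambda M,x,y,z,k,u0,v0,off:tuple(int(v) for v in ((proj(M,o+R[:,0]*x+R[:,1]*y+n*z)-[u0,v0]+.375)*k+[off,0]))
  for M,k,u0,v0,off in ((S,4,228,130,0),(W,2,220,100,400)):
    for z in (0,.07):
      q=[c3(M,x,y,z,k,u0,v0,off) for x,y in ((.018,.015),(.018,-.015),(-.018,-.015),(-.018,.015))]
      cv2.polylines(c,[np.array(q)],True,col,1)
    cv2.line(c,c3(M,0,0,-.048,k,u0,v0,off),c3(M,0,0,.07,k,u0,v0,off),(255,0,255),1)
cv2.imwrite("pics/c6.png",c)
E
```

```text
(no output)
```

View pics/c6.png

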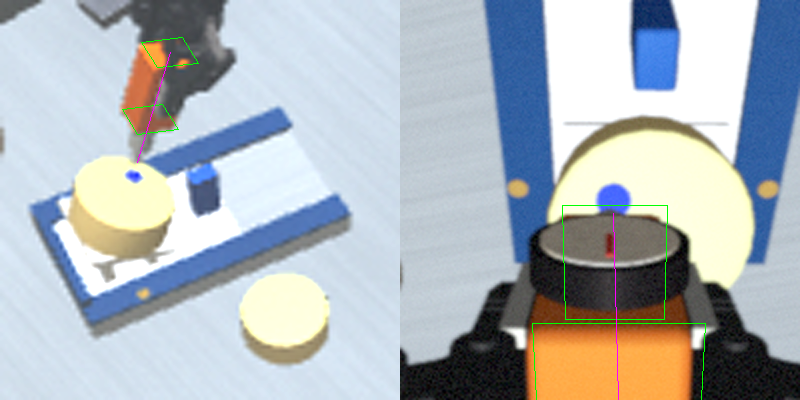

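```bash
python3 - <<'E'
from station import manip,status,optics
from h import *
import cv2
np.set_printoptions(precision=4,suppress=True)
F=lambda:np.mean([(manip.pause(.05),status.observe()["contact_force"]@N)[1] for _ in range(6)])
f0=F(); p0=status.observe()["ee_pos"]
g=manip.movel(p0-N*.024,speed=.012,guard=1.8)
s=status.observe(); d=(p0-s["ee_pos"])@N; f1=F()-f0; print("contact",g,d,f1,s["clock"])
E
```

```text
contact True 0.018744109032064537 2.3449347437569905 18.3333
```

```bash
python3 - <<'E'
from station import manip,status,optics
from h import *
import cv2
np.set_printoptions(precision=4,suppress=True)
F=lambda:np.mean([(manip.pause(.05),status.observe()["contact_force"])[1] for _ in range(6)],axis=0)
p=status.observe()["ee_pos"]; print(F()@N)
manip.movel(p-N*.0012,speed=.01,guard=4); manip.pause(.5)
s=status.observe(); f=F(); tip=s["ee_pos"]+s["orientation"][:,2]*L
print(f, f@N, f@N+2.477,"tip free-length minus spot: normal",(tip-SPOT)@N,"clock",s["clock"],s["gripper_width"],np.abs(s["joint_velocities"]).max())
w=optics.capture("wrist")[:,:,::-1]; c=optics.capture("scene")[:,:,::-1]; t=optics.capture("top")[:,:,::-1]
g=lambda a,k:cv2.convertScaleAbs(cv2.resize(a,None,fx=k,fy=k,interpolation=cv2.INTER_CUBIC),alpha=1.4)
cv2.imwrite("pics/c7.png",np.hstack([g(c[135:215,238:318],5),g(w[100:300,220:420],2)]))
E
```

```text
0.4002830466586992
[-0.5946  0.0448  0.8597] 1.0099835920360858 3.4869835920360854 tip free-length minus spot: normal -0.0050347511718459815 clock 19.7 0.3446464819993523 0.0018921486803534955
```

View pics/c7.png

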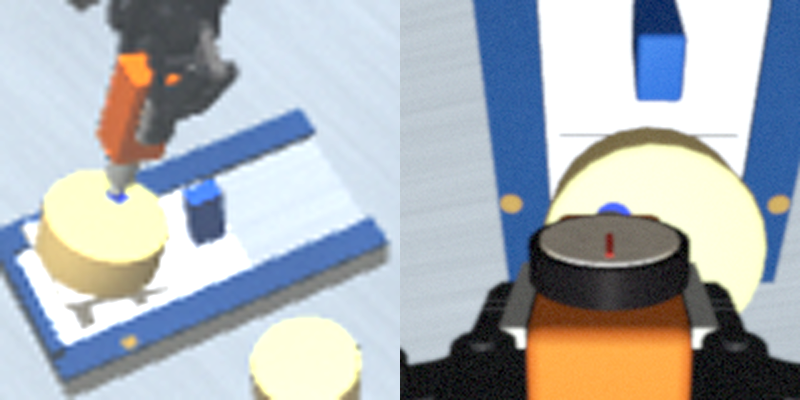

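```bash
python3 - <<'E'
from station import job,status
job.hand_in(); print(status.observe()["clock"])
E
```

```text
the job is handed in; nothing more can be done
the job is handed in; nothing more can be done
```

I pushed the carrier home, lifted the gauge out of its holder, and handed in at about 20 s with its tip pressed on the blue spot. The hand-in gives no verdict, so these are my own last checks:

- **Carrier:** I pushed it with shut fingers until the end stop resisted, and a second push moved it no further. Before I fetched the gauge, its rear edge lay about 1 mm from the home position. I did not measure it again while pressing, but the press pushes it towards the stop.
- **Grip:** The fingers closed to about 29 mm on the 30 mm block, and the force reading matched the gauge's weight. They were clear of the carrier at the end.
- **Tip position:** In the last scene picture the tip sits on the blue spot. Before contact, the tip and spot matched their predicted positions to about 1 pixel in the scene picture.
- **Squareness:** The tool's axis was within 0.001 rad of square. The wrist picture differed from the predicted gauge outline by 1 to 3 mm. That could be camera calibration or a tilt of about 0.04 rad in the grip, which is inside the 0.12 rad limit.
- **Pressing force:** The force readings gave 2.9 to 3.5 N, or 6 to 7 mm of plunger travel. Position alone gave about 5 mm. They disagree slightly, but all are inside 3 to 9 mm and 1 to 6 N.
- **Other things on the table:** I noticed no contact with them, but I did not measure their positions again.

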